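# Clamp the phone on the screen-separator bed with its lift-gate lever

## Robot

A 7-joint arm with a two-finger parallel gripper is mounted at the origin on the work surface. World frame = base frame: x ahead of the robot, y to its left, z up, the work surface at z = 0. Lengths are in m, angles in rad, forces in N, time in s.
With the tool pointing down it reaches from about 0.4 to 0.85 m from the base axis. Payload 6.9 kg.
Tool frame: the origin (TCP) lies midway between the tips of the shut fingers; the grasp point (between the pads) lies behind it (ctrl.pinch_z is the z of the grasp point in the tool frame, in m); z points along the fingers, y is the line along which they close (so a half turn about z gives the same grasp; the last joint's range is limited). The gripper opens to 85 mm and grips with 20 to 120 N. Pads are 22 mm wide; open, the fingers measure 114 mm over their backs; the gripper's body (76 mm by 85 mm) begins 54 mm behind the grasp point. The pads swing forward as they close: fully open they stand 13 mm farther back than shut.
Start: joints at [1.321, 0.507, -0.238, 1.5, 0.126, 1.149, -0.155], TCP at [0.218, -0.586, 0.231] pointing down, gripper open.
Joint ranges: [-3.08, 3.08], [-0.24, 2.05], [-1.43, 1.35], [0, 2.5], [-1.52, 4.66], [0.17, 1.96], [-2.89, 2.89]. Speed limits (rad/s): [2.39, 2.39, 3.14, 3.14, 3.14, 3.14, 3.14].

## Interface

Orientations are given as a unit quaternion [w, x, y, z].
In Python, from station import ctrl, get_state, vision, ticket, models gives the robot as it stands. Calls block until the motion is done:
- ctrl.movep(position, orientation): joint-space move of the TCP to a pose.
- ctrl.movel(position, frame=None, max_speed=0.15): straight line of the TCP; frame=None keeps the orientation; max_speed is the mean speed in m/s.
- ctrl.set_joints(angles): joint-space move.
- ctrl.ungrasp() and ctrl.close_gripper(force=None): open the fingers fully, or close them until they stop; force is the grip in N (None keeps the last).
- ctrl.pause(seconds).
- ctrl.ik(position, orientation): joint angles nearest the present ones, or None.
- get_state(): the state.
- vision.grab_frame(name): name is "side" or "top"; returns (picture, depth): 400x640x3 uint8, blue, green, red; 400x640 float32, m along the optical axis (not along the pixel's ray), 0 where there is no reading.
- vision.camera_info(name): a dict with "mtx" (3x3 intrinsics, pixels), "dist_coeffs" ([k1, k2, p1, p2, k3] as OpenCV has them; the pictures are not rectified), "R" (3x3) and "t" (3): a world point X has camera coordinates R X + t. Camera axes: x right, y down, z forward; pixel columns grow to the right and rows downward; lengths in m; the calibration is good to about 2 mm. A picture is of the moment at which its call begins. camera_info takes no time and is no camera call.
A pose or a line that the arm cannot do raises ctrl.Unreachable and nothing moves.
- ticket.close_job(): hands the job in; it is judged then, once.
Trained networks look in the newest picture that a camera, given by its name, has taken for a name from the list of things; names that differ only in an ending like _2 or _b are one class to them, and where a whole thing is asked for, a point or a joint stands for the part that bears it (a point fixed in the world has none). Each returns a list of dicts, best first, with "p" (0 to 1); they miss things now and then, are a little off and sometimes report something else, mostly with a low value. They report only what shows in the picture. A call takes as long as a camera call.
- models.recognise(camera, target): "point" ([column, row] in pixels, amid what is visible of it).
- models.masks_of(camera, target): "mask" (400x640 bool, what is visible of it) and "point" ([column, row] in pixels, amid what is visible of it).
The state is a dict: "time": time; "qpos": joint angles; "qd": joint speeds; "tau": joint torques, N m; "tcp_pos": TCP position; "eef_rot": TCP orientation; "contact_force": force on the tool from outside, world axes, zero at the start; "wrist_torque": the same for the moment, N m; "width": finger opening in m; "gripper_force": force on a finger pad.
Only numpy, scipy, OpenCV 4.12 (cv2) and the standard library are available. Lean on these libraries where they do the work, as an engineer would, in place of code of your own. Each camera call takes 0.05 s, during which the arm holds its last target. There are 200 camera calls.

## Task

Clamp the phone that lies between the fence and the open jaw of the screen separator. First slide it along the bed, without lifting it, until its far end is against the end stop; then press the lever's thumb tray down so that its nose lifts out of the notch, draw the jaw across with the lever and let the nose drop fully into the notch in which the jaw holds that phone against the fence. Leave the spare phone and the other things on the bench where they are.

Things in the scene. Friction and masses are not known exactly. Their poses are not given: they have to be found in the camera images.
- bed: Separator: fixed gold plate 330 x 355 mm, 30 mm high, at any place and yaw. Origin at bench height; its axes: x away from robot, y left, z up. Plate x -175..165, y -177..177, top z 30 mm. The phone to clamp lies between fence and jaw, 20-50 mm short of the end stop; the spare lies on the plate beyond the fence (bed y about -117 mm) and stays.
- fence (a point): Middle of the top edge of the inner face of the low fixed fence bar (12 mm high, 150 mm long), at bed (0, -45, 42) mm. The face looks to +y, towards the jaw.
- end_stop (a point): Top edge of the face of the fixed end stop bar (12 mm high, at the bed's far end), at bed (80, 0, 42) mm. The face looks to -x, and spans bed y -60..65 mm.
- gate (a point): Middle of the top of the fixed upright aluminium gate plate, 8 mm thick, at bed (120, 95, 108) mm, spanning bed y 35..155. Its slot has three downward notches, 11 mm deep with rounded shoulders, at bed y = 125 (jaw open), 87 (for the wide phone) and 63 mm (for the narrow phone).
- jaw (a joint): Jaw travel along bed -y, m, -0.003..0.066; about 0.5 N friction while the nose is out. 0 = open notch; 0.038 = middle notch (jaw 88 mm from fence: 86 mm phone); 0.062 = last notch (64 mm: 62 mm phone). So a phone in its notch has 2 mm play; a jaw drawn on until it stops on the phone is 2 mm past the notch, and the nose slides back into it by itself when let go.
- jaw_face (a point): Middle of the jaw's face, at bed (0, 81, 36) mm when open, moving to -y. Jaw bar 135 mm long, 13 mm high; it pushes a phone before it to the fence. The jaw carries the lever; its pivot lugs reach z = 74 mm.
- lever (a joint): Lever hinged on the jaw about bed y, at bed x 0, z 65 mm. Angle, rad: 0 (nose down, seated in a notch) to 0.2 (stop), growing as the tray is pressed down. The nose clears the notch shoulders at about 0.09; 0.13-0.17 is good for travelling. A spring returns it: 2 to 6 N at the tray. Let go between notches, the nose rests on a shoulder at about 0.09.
- tray (a point): Centre of the floor of the lever's thumb tray: dark steel channel 56 mm long (bed x), 46 mm wide inside between two lips 14 mm high, 4 mm thick; at bed (-88, 125, 72) mm at the start. Pressed 13 mm down it lifts the nose clear (0.15 rad); bottoms at 17 mm. Closed fingertips fit in from above; pushing a lip sideways moves lever and jaw. Axes: x along lever to nose, y left.
- nose (a point): The lever's nose, an 8 mm steel pin along bed x, where it passes through the gate plate, 120 mm beyond the pivot and in line with the tray.
- phone_narrow: Narrow phone: black slab with grey face, 140 mm (its x) x 62 mm (its y) x 10 mm thick, about 0.2 kg; origin at the centre of its underside. Lies between fence and jaw (to be clamped) or beyond the fence (spare): see its y in the bed's frame. Against the stop its origin is at bed x = 10 mm.
- phone_wide: Wide phone: black slab with grey face, 155 mm (its x) x 86 mm (its y) x 10 mm thick, about 0.2 kg; origin at the centre of its underside. Lies in the other of the two places. Against the stop its origin is at bed x = 2.5 mm.
- tape_roll: Bystander: roll of brown tape, 72 mm across, 18 mm high, on the bench left of the separator. Not to be disturbed.
- pump_bottle: Bystander: white solvent bottle with a metal cap, 52 mm across, 85 mm high, on the bench left of the separator. Not to be disturbed.
- driver: Bystander: screwdriver with an orange handle, 140 mm long, on the bench right of the separator. Not to be disturbed.

How it is judged:
On the way, in this order (a step that is already met when the one before it is completed fails the run):
1. the phone between fence and jaw is slid against the end stop (within 4 mm) while the jaw is still in its open notch (value of joint jaw below 0.008 m and ((y of phone_narrow in the frame of bed above -0.04 m and x of phone_narrow in the frame of bed between 0.006 and 0.014 m) or (y of phone_wide in the frame of bed above -0.04 m and x of phone_wide in the frame of bed between -0.0015 and 0.0065 m))), for 0.1 s.
2. the lever's nose is lifted out of its notch (angle above 0.085) (value of joint lever above 0.085 rad), for 0.05 s.
At the end, for the whole second after the job is handed in: Nose seated (lever below 0.03 rad) in the notch for the loaded phone (jaw within 4 mm of 0.062 narrow, 0.038 wide); that phone flat, at rest, square within 0.05 rad, within 4 mm of end stop and fence; spare phone moved under 15 mm (value of joint lever below 0.03 rad and ((x of phone_narrow in the frame of bed between 0.006 and 0.014 m and y of phone_narrow in the frame of bed between -0.017 and -0.01 m and z of phone_narrow in the frame of bed below 0.034 m and angle between the x axis of phone_narrow and the x axis of bed, either way round below 0.05 rad and value of joint jaw between 0.058 and 0.066 m and distance of phone_wide from where it was at the start of the episode below 0.015 m and linear speed of phone_narrow below 0.02 m/s) or (x of phone_wide in the frame of bed between -0.0015 and 0.0065 m and y of phone_wide in the frame of bed between -0.005 and 0.002 m and z of phone_wide in the frame of bed below 0.034 m and angle between the x axis of phone_wide and the x axis of bed, either way round below 0.05 rad and value of joint jaw between 0.034 and 0.042 m and distance of phone_narrow from where it was at the start of the episode below 0.015 m and linear speed of phone_wide below 0.02 m/s))); the robot touches nothing.
It fails at once if the phone being clamped, or the spare, is lifted off the bed (more than 12 mm) (z of any of phone_narrow, phone_wide in the frame of bed above 0.042 m).
It fails at once if the spare phone beyond the fence is moved more than 15 mm ((y of phone_narrow in the frame of bed below -0.06 m and distance of phone_narrow from where it was at the start of the episode above 0.015 m) or (y of phone_wide in the frame of bed below -0.06 m and distance of phone_wide from where it was at the start of the episode above 0.015 m)).
It fails at once if a bystander is moved more than 20 mm (distance of any of tape_roll, pump_bottle, driver from where it was at the start of the episode above 0.02 m).
It also fails if it takes over 45 s, if anything falls off the work surface, if the arm or the gripper's body presses on something with over 40 N, if the wrist force passes 120 N, or if a joint passes its speed limit or range.

## Working session

There is one attempt and no reset: what is moved stays moved. The work goes in short steps, each a Python script; the robot and the scene stay as the last script left them, time stands still between calls to the robot, and variables do not carry over. Pictures are saved under pics/ and viewed, at most 10 in all, crops included, and the job is handed in when it is done.

```bash
ls; mkdir -p pics
python3 - <<'E'
from station import ctrl,get_state,vision,ticket,models
import cv2,numpy as np
for c in("top","side"):
    im,d=vision.grab_frame(c); cv2.imwrite(f"pics/{c}0.png",im); np.save(f"{c}d.npy",d)
    i=vision.camera_info(c); print(c,i)
    for n in("fence","end_stop","gate","jaw_face","tray","nose","phone_narrow","phone_wide","bed","driver","pump_bottle"):
        print(n,[(np.round(r["point"],1).tolist(),round(r["p"],2)) for r in models.recognise(c,n)[:3]])
s=get_state();print(s["time"],s["eef_rot"],s["tcp_pos"],ctrl.pinch_z,s["contact_force"])
E
```

```text
pics
top {'mtx': array([[505.82032389,   0.        , 318.23198801],
       [  0.        , 505.82032389, 201.84083742],
       [  0.        ,   0.        ,   1.        ]]), 'dist_coeffs': array([0.02199659, 0.        , 0.        , 0.        , 0.        ]), 'R': array([[ 0.02166001, -0.99975742,  0.00399408],
       [-0.99813155, -0.02185274, -0.05706022],
       [ 0.05713366, -0.00275069, -0.99836275]]), 't': array([0.00356172, 0.60756012, 1.36602186])}
fence [([304.1, 201.4], 0.62), ([280.8, 231.6], 0.27)]
end_stop [([307.5, 204.5], 0.69), ([368.3, 190.5], 0.3), ([223.7, 253.2], 0.28)]
gate [([330.2, 196.7], 0.74), ([283.5, 215.7], 0.63), ([367.0, 189.0], 0.22)]
jaw_face [([281.3, 212.1], 0.78)]
tray [([284.6, 232.0], 0.67)]
nose [([280.8, 227.4], 0.95)]
phone_narrow [([318.4, 202.6], 0.94)]
phone_wide [([366.7, 193.7], 0.96)]
bed [([302.7, 209.6], 0.88)]
driver [([415.4, 192.9], 0.61)]
pump_bottle [([215.8, 195.5], 0.73), ([303.5, 202.5], 0.68)]
side {'mtx': array([[399.67651005,   0.        , 315.80059499],
       [  0.        , 399.67651005, 205.28061372],
       [  0.        ,   0.        ,   1.        ]]), 'dist_coeffs': array([-0.03161134,  0.        ,  0.        ,  0.        ,  0.        ]), 'R': array([[-0.85714908, -0.51505927, -0.0030649 ],
       [-0.40311867,  0.67454045, -0.61845818],
       [ 0.32061002, -0.52887534, -0.78581174]]), 't': array([0.51067653, 0.28317445, 0.7929846 ])}
fence [([304.4, 236.7], 0.72)]
end_stop [([304.9, 235.6], 0.83)]
gate []
jaw_face [([300.7, 248.0], 0.74)]
tray [([297.7, 247.3], 0.37)]
nose [([319.4, 250.0], 0.87)]
phone_narrow [([312.8, 221.3], 0.97)]
phone_wide [([321.9, 176.4], 0.63), ([314.2, 219.6], 0.44)]
bed [([305.1, 235.9], 0.8)]
driver [([346.7, 151.7], 0.63)]
pump_bottle [([234.2, 303.7], 0.82)]
1.2 [-3.10690580e-05  9.84218008e-01  1.76960201e-01  7.05478613e-06] [ 0.21769735 -0.58583702  0.23126563] -0.0187 [-0.47607767  0.48948859 -0.36923465]
```

Run:
```python
import cv2
for c,(x,y) in(("top",(180,110)),("side",(170,90))):
    im=cv2.imread(f"pics/{c}0.png")[y:y+190,x:x+260]; cv2.imwrite(f"pics/{c}c.png",cv2.resize(im,None,fx=3,fy=3,interpolation=2))
```

```text
(no output)
```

View pics/topc.png

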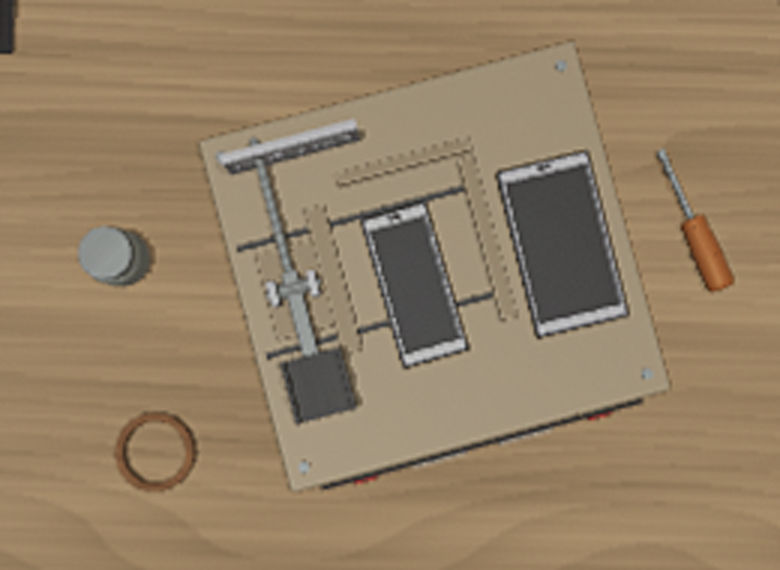

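View pics/sidec.png

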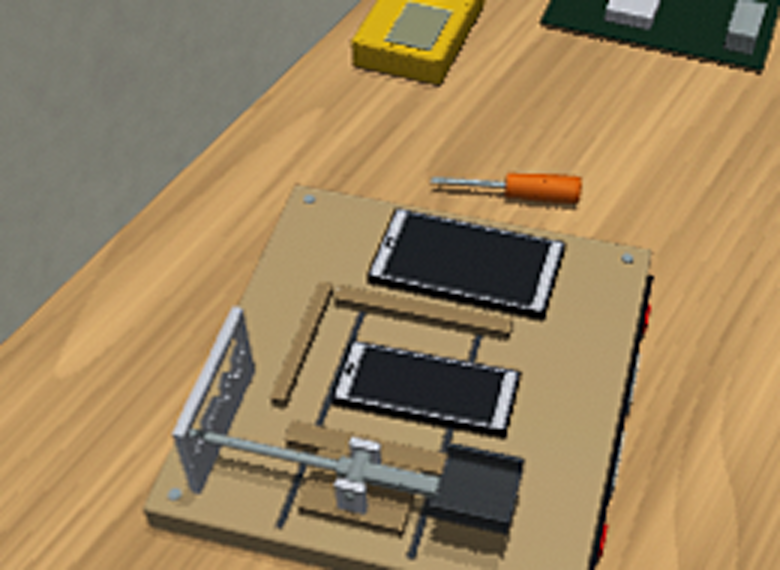

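```bash
cat > h.py <<'E'
from station import ctrl,get_state,vision,ticket,models
import cv2,numpy as np
from scipy.optimize import least_squares
I={c:vision.camera_info(c) for c in("top","side")}
def proj(c,X):
    i=I[c]; return cv2.projectPoints(np.asarray(X,float).reshape(-1,1,3),cv2.Rodrigues(i["R"])[0],i["t"],i["mtx"],i["dist_coeffs"])[0][:,0]
def ray(c,uv,z):
    "world point at height z seen at pixel uv"
    i=I[c]; n=cv2.undistortPoints(np.array([[uv]],float),i["mtx"],i["dist_coeffs"])[0,0]
    d=i["R"].T@[n[0],n[1],1]; o=-i["R"].T@i["t"]; return o+d*(z-o[2])/d[2]
def T(p,X):
    X=np.asarray(X,float); c,s=np.cos(p[3]),np.sin(p[3])
    return X@np.array([[c,s,0],[-s,c,0],[0,0,1]])+p[:3]
E
cat > fit.py <<'E'
from h import *
t=lambda a:np.array(a)/3+[180,110]; s=lambda a:np.array(a)/3+[170,90]
def fit(pts,off,p0):
    f=lambda p:np.concatenate([(proj(c,T(p,[X]))[0]-uv) for c,X,uv in pts])
    r=least_squares(f,p0,loss="soft_l1"); print(np.round(r.x,4)); print(np.round(r.fun.reshape(-1,2),1).tolist()); return r.x
B=[("top",(.165,.177,.03),t((200,143))),("top",(.165,-.177,.03),t((574,41))),("top",(-.165,-.177,.03),t((668,386))),("top",(-.165,.177,.03),t((292,490))),
("side",(.165,-.177,.03),s((296,185))),("side",(-.165,-.177,.03),s((651,250))),("side",(.165,.177,.03),s((147,512))),
("side",(.075,-.045,.042),s((334,298))),("side",(-.075,-.045,.042),s((508,332)))]
b=fit(B,0,[.58,.02,0,.25])
def rect(l,w,z,tp,sd): 
    X=[(l/2,w/2,z),(l/2,-w/2,z),(-l/2,-w/2,z),(-l/2,w/2,z)]
    return [("top",x,t(u)) for x,u in zip(X,tp)]+[("side",x,s(u)) for x,u in zip(X,sd)]
n=fit(rect(.14,.062,.01,[(364,217),(425,203),(468,349),(404,366)],[(334,403),(357,342),(520,371),(505,430)]),0,[.58,.02,.03,.25])
w=fit(rect(.155,.086,.01,[(498,172),(588,152),(628,314),(539,337)],[(370,277),(398,208),(564,241),(546,313)]),0,[.58,-.1,.03,.25])
inv=lambda q:(T([0,0,0,-b[3]],q[:3]-b[:3]),q[3]-b[3])
print("narrow",inv(n),"wide",inv(w))
for nm,X in dict(tray=(-.088,.125,.072),gateL=(.116,.155,.108),gateR=(.116,.035,.108),stopR=(.08,-.06,.042),stopL=(.08,.065,.042),fn=(-.075,-.045,.042),ff=(.075,-.045,.042),jf=(.0675,.081,.043),jn=(-.0675,.081,.043)).items():
    P=T(b,[X]); print(nm,P.round(3),(proj("top",P)-[180,110])*3//1,(proj("side",P)-[170,90])*3//1)
print("trayTop", [ray("top",t(u),.086).round(3) for u in((284,364),(347,348),(357,407),(295,423))],T(b,[(-.06,.152,.086),(-.06,.098,.086),(-.116,.098,.086),(-.116,.152,.086)]).round(3))
dt=np.load("topd.npy")
for u in((320,385),(415,290),(480,400),(560,250)):
    q=t(u).astype(int); z=dt[q[1],q[0]]; i=I["top"]; nn=cv2.undistortPoints(np.array([[q]],float),i["mtx"],i["dist_coeffs"])[0,0]
    print(u,(i["R"].T@(np.array([nn[0],nn[1],1])*z-i["t"])).round(4))
np.save("b.npy",b)
E
python3 fit.py
```

```text
[ 0.6179 -0.001  -0.006   0.2888]
[[-0.2, -0.8], [-0.2, -0.5], [1.3, 0.7], [0.4, 0.8], [-1.3, 0.0], [-0.9, 0.0], [-2.5, -1.2], [2.6, 0.9], [3.1, 1.1]]
[0.5975 0.0149 0.0227 0.3088]
[[-0.7, 1.3], [0.9, -0.5], [1.3, 0.4], [0.5, 1.3], [-1.3, -0.7], [-1.8, -0.4], [-0.0, 0.3], [-0.1, 1.6]]
[ 0.6369 -0.1175  0.0256  0.267 ]
[[-0.3, 0.5], [0.5, -0.5], [1.5, 0.9], [0.2, 1.0], [-1.5, -0.0], [-1.0, -0.2], [0.5, 0.1], [-0.7, 0.5]]
narrow (array([-0.01504525,  0.02104618,  0.0286953 ]), np.float64(0.01996431384712144)) wide (array([-0.01501378, -0.11706733,  0.03159759]), np.float64(-0.02182820456579876))
tray [[0.498 0.094 0.066]] [[324. 395.]] [[487. 493.]]
gateL [[0.685 0.181 0.102]] [[226. 175.]] [[194. 439.]]
gateR [[0.719 0.066 0.102]] [[361. 138.]] [[253. 312.]]
stopR [[ 0.712 -0.036  0.036]] [[475. 160.]] [[341. 286.]]
stopL [[0.676 0.084 0.036]] [[341. 196.]] [[293. 403.]]
fn [[ 0.559 -0.066  0.036]] [[505. 330.]] [[517. 335.]]
ff [[ 0.703 -0.023  0.036]] [[460. 169.]] [[341. 300.]]
jf [[0.66  0.096 0.037]] [[328. 214.]] [[302. 422.]]
jn [[0.53  0.057 0.037]] [[367. 359.]] [[472. 459.]]
trayTop [array([0.524, 0.128, 0.086]), array([0.539, 0.074, 0.086]), array([0.489, 0.064, 0.086]), array([0.474, 0.117, 0.086])] [[0.517 0.128 0.08 ]
 [0.532 0.076 0.08 ]
 [0.479 0.06  0.08 ]
 [0.463 0.112 0.08 ]]
(320, 385) [0.5077 0.0993 0.0702]
(415, 290) [0.5946 0.0172 0.0454]
(480, 400) [ 0.4966 -0.0444  0.0265]
(560, 250) [ 0.6327 -0.1113  0.0399]
```

```bash
cat >> fit.py <<'E'
print("=====")
P=[("top",(.08,.065,.042),t((338,186))),("top",(.08,-.06,.042),t((470,152))),("top",(-.075,-.045,.042),t((502,320))),
("top",(.116,.155,.108),t((222,167))),("top",(.116,.035,.108),t((358,132))),
("side",(.08,.065,.042),s((284,404))),("side",(.08,-.06,.042),s((332,289))),("side",(.075,-.045,.042),s((336,299))),("side",(-.075,-.045,.042),s((508,330))),
("top",(.0675,.081,.043),t((325,206))),("top",(-.0675,.081,.043),t((361,348)))]
P+=[("top",X,t(u)) for X,u in zip([(-.06,.152,.086),(-.06,.098,.086),(-.116,.098,.086),(-.116,.152,.086)],[(284,364),(347,348),(357,407),(295,423)])]
b=fit(P,0,b); print("free z")
f=lambda p:np.concatenate([(proj(c,T([p[0],p[1],0,p[2]],[X]))[0]-uv) for c,X,uv in P])
r=least_squares(f,b[[0,1,3]],loss="soft_l1"); b=np.array([r.x[0],r.x[1],0,r.x[2]]);print(b,np.round(r.fun.reshape(-1,2),1).tolist())
print("narrow",inv(n),"wide",inv(w)); np.save("b.npy",b)
print("corners",T([0,0,0,-b[3]],np.array([ray("top",t(u),.03) for u in((200,143),(574,41),(668,388),(292,490))])-b[:3]).round(3))
E
python3 fit.py | sed -n '/=====/,$p'
```

```text
=====
[ 0.6258  0.0023 -0.0071  0.2881]
[[0.2, 0.6], [0.7, -0.1], [-0.1, 0.5], [0.3, -0.3], [-0.1, -0.7], [-0.2, -0.4], [-0.1, -0.9], [-1.4, 0.5], [-0.3, 1.7], [-0.0, -0.1], [1.0, 0.8], [-0.9, -0.3], [-1.8, -0.4], [0.4, 0.8], [1.0, 0.9]]
free z
[0.62497447 0.00269344 0.         0.28784394] [[-0.1, 0.6], [0.6, -0.1], [-0.1, 0.7], [-0.2, -0.3], [-0.4, -0.8], [-0.4, -1.8], [-0.1, -2.5], [-1.4, -1.1], [-0.0, 0.1], [-0.3, -0.1], [0.8, 1.1], [-1.3, 0.0], [-2.1, -0.1], [0.2, 1.1], [0.6, 1.3]]
narrow (array([-0.02289806,  0.01947707,  0.02265841]), np.float64(0.02092074217464346)) wide (array([-0.02273451, -0.11863634,  0.0255607 ]), np.float64(-0.02087177623827674))
corners [[ 0.154  0.175  0.03 ]
 [ 0.155 -0.178  0.03 ]
 [-0.171 -0.174  0.03 ]
 [-0.17   0.175  0.03 ]]
```

```bash
cat >> h.py <<'E'
b=np.load("b.npy")
Q=[0,np.cos(b[3]/2),np.sin(b[3]/2),0]
W=lambda x,y,z:T(b,(x/1e3,y/1e3,z/1e3))
def Fb():
    "tool force in bed axes"
    return T([0,0,0,-b[3]],get_state()["contact_force"])
def pb(): return T([0,0,0,-b[3]],get_state()["tcp_pos"]-b[:3])*1e3
def step(x,y,z,v=.05):
    ctrl.movel(W(x,y,z),max_speed=v); f=Fb(); return f
E
python3 - <<'E'
from h import *
ctrl.close_gripper(40)
ctrl.movep(W(-132,19.5,110),Q); print(get_state()["time"],Fb().round(1))
f0=step(-132,19.5,48,.12); print(f0.round(1))
for z in(44,41,38,36,34.5):
    f=step(-132,19.5,z,.04)-f0; print(z,f.round(1),pb().round(1))
    if f[2]>3: break
print(get_state()["time"])
im,d=vision.grab_frame("top"); cv2.imwrite("pics/t1.png",cv2.resize(im[110:300,180:440],None,fx=3,fy=3))
E
```

```text
4.2667 [0.  0.  0.9]
[ 0.4 -0.2  0.5]
44 [-0.8 -0.5  0.3] [-131.8   19.4   44.3]
41 [-0.   0.2 -0.5] [-132.1   19.5   41. ]
38 [ 0.6 -0.6 -0.1] [-132.1   19.6   37.8]
36 [-0.8  0.4 -0.4] [-132.1   19.5   35.9]
34.5 [-1.6  0.8 -0.4] [-132.1   19.5   34.4]
6.1833
```

View pics/t1.png

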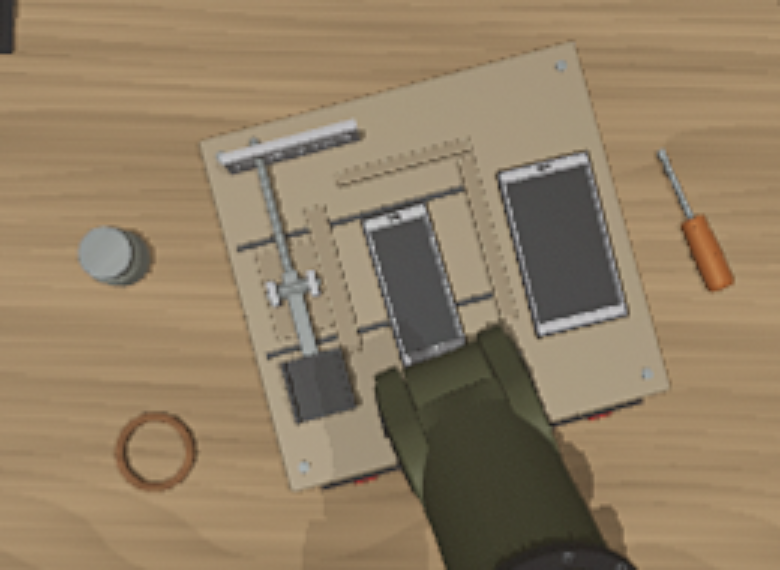

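The picture shows the gripper just short of the phone's near end (crop about 435,350), nothing moved. Pushing.

Run:
```python
from h import *
f0=Fb()
step(-90,19.5,34,.05); print(Fb().round(1))
x=-90
while x<-56:
    x+=2.5 if x<-79 else 1.5
    f=step(x,19.5,34,.04); f2=Fb(); m=min(-f[0],-f2[0])
    print(x,f.round(1),pb().round(1))
    if -f[0]>5: break
print(get_state()["time"])
im,d=vision.grab_frame("side"); cv2.imwrite("pics/s2.png",cv2.resize(im[90:280,170:430],None,fx=3,fy=3))
```

```text
[-0.5  0.1  0.5]
-87.5 [ 1.  -0.1  0.7] [-87.4  19.4  34. ]
-85.0 [-0.5  0.1 -0.4] [-84.8  19.5  34. ]
-82.5 [-0.9  0.  -0.6] [-82.2  19.5  34. ]
-80.0 [-0.  -0.1 -0.4] [-79.6  19.5  34. ]
-77.5 [ 0.3 -0.5 -1.1] [-77.1  19.5  34. ]
-76.0 [-0.6 -0.6 -0.3] [-75.9  19.5  34. ]
-74.5 [-0.4  0.5  0.5] [-74.4  19.5  34. ]
-73.0 [-0.8 -0.1 -0.4] [-72.8  19.5  34. ]
-71.5 [-0.5  0.2 -0.1] [-71.3  19.5  34. ]
-70.0 [-2.6  0.3  1.1] [-70.3  19.5  33.9]
-68.5 [-7.1 -0.4  3.2] [-70.3  19.5  33.7]
9.975
```

View pics/s2.png

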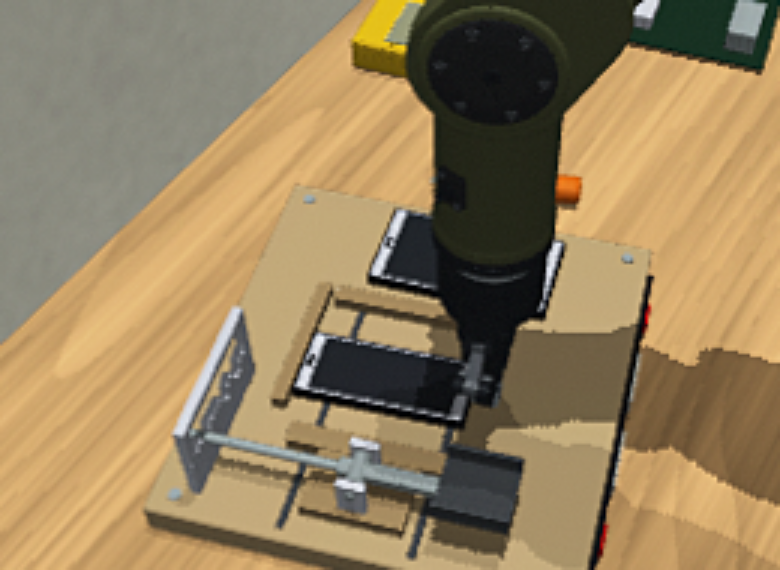

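The phone is against the end stop (blocked at TCP bed x −70.3, as calculated). Now the tray.

Run:
```python
from h import *
step(-85,19.5,34,.06); step(-95,19.5,110,.15); step(-88,125,110,.15)
ctrl.pause(.1); f0=np.mean([Fb() for _ in range(3)],0); print(f0.round(1),get_state()["time"])
z=82; step(-88,125,z,.08)
while z>56:
    z-=2; f=step(-88,125,z,.04)-f0; print(z,f.round(1),pb().round(1))
    if f[2]>20: break
    if z<=60: break
print(get_state()["time"])
im,d=vision.grab_frame("side"); cv2.imwrite("pics/s3.png",cv2.resize(im[170:280,200:400],None,fx=4,fy=4))
```

```text
[-0.5  0.5 -0.7] 12.0667
80 [ 1.1 -0.5  0.5] [-87.8 125.   80.3]
78 [-0.1 -0.3  0.6] [-88. 125.  78.]
76 [ 1.4 -1.3  1.3] [-88.1 125.   75.9]
74 [-0.1 -0.2  0.6] [-88.1 125.   73.8]
72 [ 0.6 -1.1  2.4] [-87.8 125.   72.1]
70 [0.8 0.2 3.8] [-87.9 125.   70. ]
68 [ 0.7 -0.2  3.2] [-88.  125.   67.9]
66 [0.  0.2 3.4] [-88.  125.   65.9]
64 [-0.5  0.3  5. ] [-88.  125.   63.9]
62 [-0.1 -0.8  4.6] [-88.  125.   61.9]
60 [ 0.9 -0.   5.9] [-87.9 125.   60. ]
15.3167
```

View pics/s3.png

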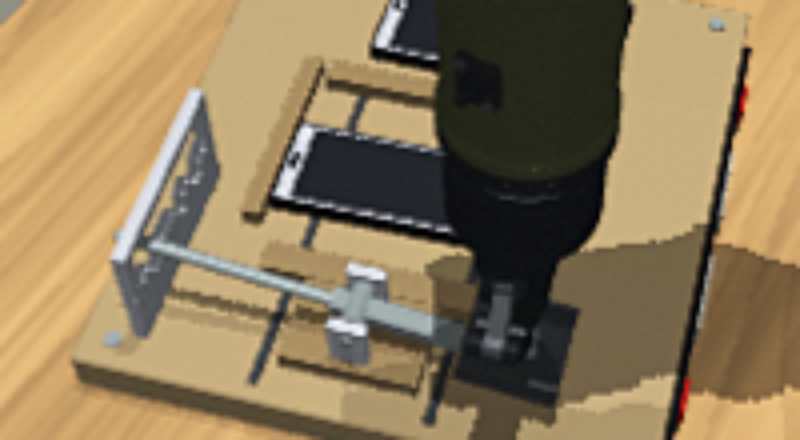

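Run:
```python
from h import *
y=125; step(-88,y,59,.04); f0=Fb(); print(f0.round(1))
while y>42:
    y-=5 if y>65 else 1.5
    f=step(-88,y,59,.05); print(y,f.round(1),pb().round(1))
    if f[1]>6: break
print(get_state()["time"])
im,d=vision.grab_frame("side"); cv2.imwrite("pics/s4.png",cv2.resize(im[170:280,200:400],None,fx=4,fy=4))
```

```text
[-0.6 -0.2  5.4]
120 [-0.6 -1.   4.9] [-87.9 119.3  59.1]
115 [0.3 0.4 4.8] [-87.8 114.4  59.1]
110 [ 0.6 -0.5  5.4] [-87.9 109.5  59. ]
105 [ 0.9 -0.2  4.9] [-87.9 104.5  59. ]
100 [ 0.6 -0.6  4.3] [-87.9  99.5  59. ]
95 [-0.  -0.8  4.6] [-87.9  94.5  59. ]
90 [ 1.1 -1.   5.7] [-87.9  89.4  59. ]
85 [ 1.  -0.8  4.9] [-88.   84.3  59. ]
80 [ 1.  -1.2  3.7] [-88.   79.5  59. ]
75 [ 0.8 -0.2  5.4] [-88.   74.5  59. ]
70 [ 0.7 -0.4  4.4] [-88.1  69.5  59. ]
65 [ 0.2 -1.   5.4] [-88.   64.5  59. ]
63.5 [-0.3  1.   5.1] [-88.1  63.5  59. ]
62.0 [-0.4  1.4  5.6] [-88.1  62.1  59. ]
60.5 [-0.7  1.2  5.3] [-88.1  60.4  58.9]
59.0 [-0.8  1.1  5.5] [-88.1  58.8  59. ]
57.5 [-0.1  1.3  4.9] [-88.   57.3  59. ]
56.0 [-1.3  2.6  4.6] [-88.1  56.1  59. ]
54.5 [-0.6  2.9  5. ] [-88.1  54.6  59. ]
53.0 [-0.4  1.8  4.4] [-88.   52.9  59. ]
51.5 [-1.7  4.1  4.4] [-88.   51.8  59. ]
50.0 [-2.   9.3  4.9] [-88.   51.6  58.9]
21.1167
```

View pics/s4.png

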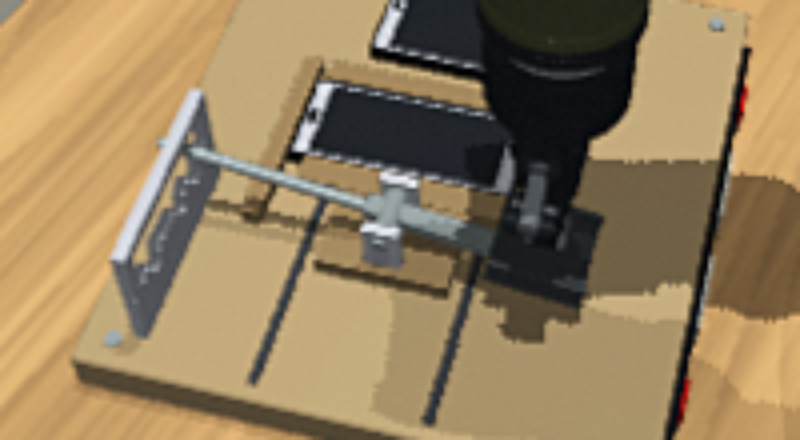

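Run:
```python
from h import *
step(-88,53,59,.03); print(Fb().round(1))
for z in(66,72,78): f=step(-88,53,z,.04); print(z,f.round(1))
step(-88,56,110,.12); step(-110,56,200,.2); ctrl.movep(W(-120,-200,230),Q)
print(get_state()["time"])
im,d=vision.grab_frame("side"); cv2.imwrite("pics/s5.png",cv2.resize(im[160:280,200:400],None,fx=4,fy=4))
im,d=vision.grab_frame("top"); cv2.imwrite("pics/t5.png",cv2.resize(im[110:300,180:440],None,fx=3,fy=3))
```

```text
[-0.1  0.2  4.7]
66 [-0.6 -0.   2.9]
72 [0.1 0.3 1.7]
78 [ 0.2 -0.2  0.4]
24.3833
```

View pics/s5.png

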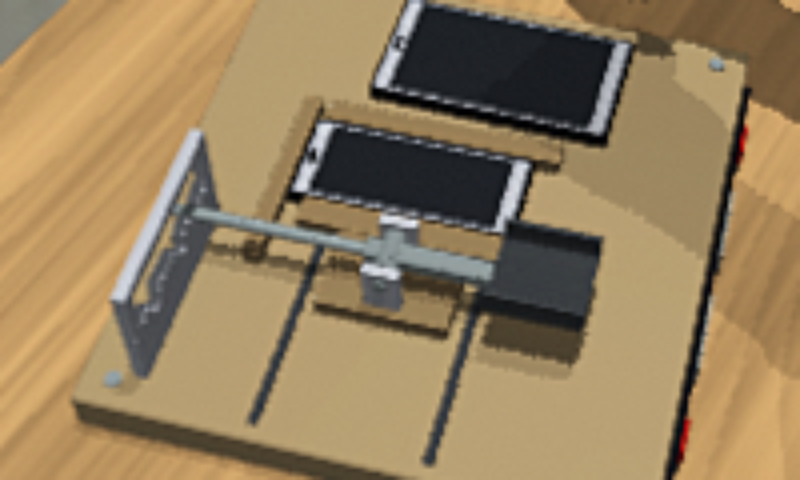

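View pics/t5.png

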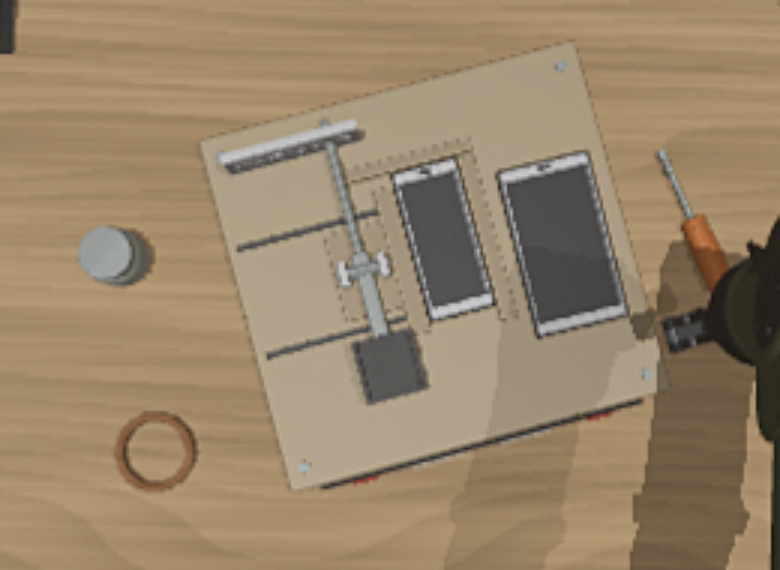

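Run:
```python
from h import *
t=lambda a:np.array(a)/3+[180,110]; s=lambda a:np.array(a)/4+[200,160]
B=lambda P:(T([0,0,0,-b[3]],np.asarray(P)-b[:3])*1e3)
print("phone corners",B([ray("top",t(u),.04) for u in((392,174),(457,158),(495,304),(431,321))]).round(0).tolist())
pc=B([ray("top",t(u),.086) for u in((353,343),(415,329),(428,388),(368,404))]);print("tray",pc.round(0).tolist(),pc.mean(0).round(1))
p0=B([ray("top",t(u),.086) for u in((284,364),(347,348),(357,407),(295,423))]);print("tray start",p0.mean(0).round(1))
# predicted tray lip-end pixels in side picture for lever angle 0 / 0.09 
for a in(0,.09):
    for x,y,z in((-116,152-62,86),(-116,98-62,86),(-60,98-62,86),(115,63,65)):
        X=(x*np.cos(a)+(z-65)*np.sin(a)); Z=65-(-x)*np.sin(a)+(z-65)*np.cos(a)
        print(a,(x,y,z),((proj("side",[W(X,y,Z)])[0]-[200,160])*4).round(0))
```

```text
phone corners [[80.0, 15.0, 40.0], [78.0, -46.0, 40.0], [-58.0, -44.0, 40.0], [-57.0, 16.0, 40.0]]
tray [[-59.0, 87.0, 86.0], [-61.0, 32.0, 86.0], [-113.0, 34.0, 86.0], [-113.0, 88.0, 86.0]] [-86.7  60.1  86. ]
tray start [-86.9 123.   86. ]
0 (-116, 90, 86) [581. 314.]
0 (-116, 36, 86) [602. 235.]
0 (-60, 36, 86) [503. 215.]
0 (115, 63, 65) [197. 213.]
0.09 (-116, 90, 86) [576. 324.]
0.09 (-116, 36, 86) [596. 245.]
0.09 (-60, 36, 86) [499. 220.]
0.09 (115, 63, 65) [195. 202.]
```

```bash
python3 -c "
from station import ticket
print(ticket.close_job())"
```

```text
the job is handed in; nothing more can be done
None
```

I slid the narrow phone against the end stop and clamped it. The last pictures show the nose seated in the last notch (jaw about 63 mm), the phone against the fence and the arm clear. I handed the job in just after 24 s on the robot's clock; no verdict was shown.

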